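# Close a dowelled wooden form on its sprung stand and hold it pressed

## Task

Secure the pressing stand: push its black hold-down knob down and turn it clockwise to its stop. Then pick up the loose wooden half with the grip rib, seat it fully on the two dowels of the half on the stand, tongue over tongue, and press the pair down against the springs nearly to the platen's stop. Finish while still holding it pressed down, and leave the other things on the bench alone.

Things in the scene. Friction and masses are not known exactly. Their poses are not given: they have to be found in the camera images.
- knob_grip (a point): Grip point of the black bar knob of the captive hold-down screw, on its turning axis, 125 mm to the +y side of the lower half's centre. Bar 54 mm long (this point's x axis, turns with it), 14 mm wide, 28 mm tall; the point is 12 mm below its top and 16 mm above its underside, 78 mm above the table when up. A round collar (36 mm wide) ends 17 mm below the bar.
- screw_slide (a joint): How far the knob is pushed down, in m: 0 up, 0.006 fully down. Friction of about 5 N; stays where it is left.
- screw_knob (a joint): Turn of the knob in rad, growing clockwise seen from above, stop at 1.5; starts between 0 and 0.3. At 0 the bar lies along the lower half's x axis. Friction of about 0.06 N m; stays where it is left.
- lower_half (a joint): How far the sprung platen, with the lower half fixed on it, is pressed down, in m: 0 up, stop at 0.008. The springs take 4.5 N to start and 16.5 N at the stop; it rises again when let go.
- lower_face (a point): Centre of the top face (71 mm above the table) of the lower half, which is fixed on the platen (200 x 110 mm) of the steel stand: block 120 x 70 x 24 mm, tongue 30 mm wide and long on its +x end. Two steel dowels stand 14 mm above the face: 14 mm wide at x -45 mm, 10 mm wide at x +45 mm, tips tapered over 4 mm. The upper half's underside must meet this face.
- lower_tongue (a point): End of the lower half's tongue, on its top face, 90 mm along x from the block's centre.
- rib_grip (a point): Grip point of the loose upper half: on the middle of its rib, 47 mm above the underside, 13 mm below the rib's top. The rib is 60 mm long (x), 22 mm wide (y), 36 mm tall, centred on the block. x points to the tongue. Starts flat on the table to the robot's right of the stand.
- upper_half: The loose upper half, same wood and outline as the lower: block 120 x 70 x 24 mm, tongue at +x, rib on top (60 mm tall overall), 0.2 to 0.33 kg. Two vertical through holes for the dowels: 16 mm wide at x -45 mm, 12 mm at x +45 mm. Origin: centre of the block's underside.
- upper_face (a point): Centre of the underside of the upper half's block.
- upper_tongue (a point): End of the upper half's tongue, at its underside, 90 mm along x from the block's centre.
- offcut: Bystander: plain wooden block 120 x 70 x 24 mm, no rib, holes or tongue; origin centre of underside.
- tin: Bystander: upright tin, 66 mm diameter, 100 mm tall; origin centre of underside.
- hammer: Bystander: hammer lying along its x axis.
- screwdriver: Bystander: screwdriver lying along its x axis.
- marker: Bystander: upright marker pen, 22 mm diameter, 130 mm tall; origin centre of underside.
- straightedge: Bystander: yellow straightedge 35 x 360 mm (x, y) with a wooden handle, 25 mm tall; origin centre of underside.
- tape_roll: Bystander: flat-lying roll of tape, 90 mm diameter, 24 mm tall; origin centre of underside.
Things that resemble listed ones, but are neither listed nor needed, are in the scene too. Several things have the shape of the upper_half; the one meant has the colours described above.

How it is judged:
By the outcome, as a careful person would: the job done as asked, in the order asked, and still so for the second after the job is handed in, while the arm keeps its last pose, push and grip.
It also fails if it takes over 58 s, if anything falls off the work surface, if the arm or the gripper's body presses on something with over 40 N, if the wrist force passes 120 N, or if a joint passes its speed limit or range.

## Robot

A 7-joint arm with a two-finger parallel gripper is mounted at the origin on the work surface. World frame = base frame: x ahead of the robot, y to its left, z up, the work surface at z = 0. Lengths are in mm, angles in rad, forces in N, time in s.
With the tool pointing down it reaches from about 400 to 900 mm from the base axis. Payload 5.5 kg.
Tool frame: the origin (TCP) lies at the very end of the fingers, on their centre line; the grasp point (between the pads) lies grip_depth behind it (grip_depth is the distance from the TCP to the grasp point, in mm); z points along the fingers, y is the direction in which the jaws open and shut (so a half turn about z gives the same grasp; the last joint's range is limited). The gripper opens to 85 mm and grips with 20 to 120 N. Pads are 22 mm wide; open, the fingers measure 114 mm over their backs; the gripper's body (76 mm by 85 mm) begins 54 mm behind the grasp point. The pads swing forward as they close: fully open they stand 13 mm farther back than shut.
Start: joints at [1.525, 0.501, -0.427, 1.55, 0.221, 1.138, -0.21], TCP at [197.58, -619.244, 197.71] pointing down, gripper open.
Joint ranges: [-2.88, 2.88], [-0.31, 2.03], [-1.54, 1.56], [0.2, 2.42], [-1.41, 4.55], [0.19, 2.02], [-2.57, 2.57]. Speed limits (rad/s): [2.57, 2.57, 3.14, 3.14, 3.14, 3.14, 3.14].

## Interface

Orientations are given as a unit quaternion [x, y, z, w].
In Python, from plant import * gives the robot as it stands.
- The arm moves only by the shell command python3 -m jog 'ROWS' [OPENING] [FORCE]. ROWS is JSON, a list of rows, each an object of numbers: "dx", "dy", "dz": the shift along the tool's x, y, z in m; "spin": the turn about the tool's z in degrees. In form: [{"dx": .., "dy": .., "dz": .., "spin": ..}, ...]. A call has exactly 10 rows; each row is the pose to reach, as a shift and turn from the pose commanded when the call began, along the tool's axes at that moment; what a row does not reach only later rows make up. A row lasts 1/12 s, in which the tool goes at most 41.7 mm and 7.16 degrees, less where a joint would pass 70% of its speed; a pose out of reach is approached as far as the arm can. A call with a gripper value outside its range is refused whole. OPENING is the opening, from 0 (shut) to 1 (fully open), set as the call begins (- or left out, the last holds). The fingers move at their own pace and stop on an object; FORCE is the grip in N (left out, the last holds). Time passes only in rows, so rows that repeat a pose let the fingers close, or fill a call up. It gives the time, the measured TCP pose, the force and the opening at its end, in the units of the state.
- state(): the state, without advancing time (a new reading comes with each control period).
- capture(name): name is "scene" or "side" or "wrist"; returns the picture (400x640x3 uint8, red, green, blue); there is no depth.
- get_calibration(name): a dict with "mtx" (3x3 intrinsics, pixels), "k1" (the pictures are not rectified: a ray, as slopes to the right and down, at radius r is drawn at 1 + k1 r^2 times it, then the intrinsics apply), "R" (3x3) and "t" (3): a world point X has camera coordinates R X + t. Camera axes: x right, y down, z forward; pixel columns grow to the right and rows downward; lengths in mm; the calibration is good to about 2 mm. A picture is of the moment at which its call begins: read the wrist's pose just before it. get_calibration takes no time and is no camera call; for the wrist camera it gives the pose at the moment of the call.
- finish_job(): hands the job in, once; it reports no verdict.
The state is a dict: "time": time; "joints": joint angles; "qd": joint speeds; "tau": joint torques, N m; "ee_pos": TCP position; "ee_rot": TCP orientation; "wrist_force": force on the tool from outside, world axes, zero at the start; "wrist_torque": the same for the moment, N m; "finger_gap": finger opening in mm.
Only numpy, scipy, OpenCV 4.12 (cv2) and the standard library are available. Lean on these libraries where they do the work, as an engineer would, in place of code of your own. Each camera call takes 0.05 s, during which the arm holds its last target. There are 200 camera calls.

## Working session

There is one attempt and no reset: what is moved stays moved. The work goes in short steps, Python scripts to look and compute and a shell command to move; the robot and the scene stay as the last step left them, time stands still between calls to the robot, and variables do not carry over. Pictures are saved under pics/ and viewed, about 8 in all and at most 12, crops included, and the job is handed in when it is done.

```bash
mkdir -p pics; ls; cat > h.py <<'E'
from plant import *
import numpy as np, cv2
from scipy.spatial.transform import Rotation as Ro
def cal(n):
    c=get_calibration(n); return np.array(c["mtx"],float),c["k1"],np.array(c["R"],float),np.array(c["t"],float).ravel()
def proj(c,X):
    m,k1,R,t=c; p=R@np.array(X,float)+t; s=p[:2]/p[2]; s=s*(1+k1*(s@s)); return (m@[s[0],s[1],1])[:2]
def ray(c,px,z):
    m,k1,R,t=c; d=np.linalg.solve(m,[px[0],px[1],1]); d=d[:2]/d[2]; s=d.copy()
    for _ in range(20): s=d/(1+k1*(s@s))
    o=-R.T@t; v=R.T@np.array([s[0],s[1],1]); return o+v*(z-o[2])/v[2]
def save(n,f):
    im=capture(n); cv2.imwrite(f"pics/{f}.png",im[:,:,::-1]); return im
E
python3 - <<'E'
from h import *
for n in ("scene","side","wrist"):
    c=cal(n); save(n,n+"0"); print(n,c[0].tolist(),c[1],(-c[2].T@c[3]).round())
    np.savez(f"{n}0.npz",m=c[0],k=c[1],R=c[2],t=c[3])
s=state(); print(s)
a=[cv2.imread(f"pics/{n}0.png") for n in("scene","side")]
cv2.imwrite("pics/both.png",np.vstack(a))
E
```

```text
pics
scene [[388.4337940721659, 0.0, 322.53333096019685], [0.0, 388.4337940721659, 196.61971396637597], [0.0, 0.0, 1.0]] 0.009431651280412325 [1140. -109. 1080.]
side [[400.4495056196633, 0.0, 322.71583514931797], [0.0, 400.4495056196633, 196.03457928574542], [0.0, 0.0, 1.0]] -0.09382582675168033 [ 132. -917.  897.]
wrist [[317.65917521919897, 0.0, 329.0219352399123], [0.0, 317.65917521919897, 202.4456174890458], [0.0, 0.0, 1.0]] -0.0396285303102151 [ 273. -594.  373.]
{'time': 0.15, 'joints': array([ 1.52521466,  0.50162564, -0.42683592,  1.55119796,  0.22081499,
        1.13832394, -0.21030321]), 'qd': array([-0.00056967, -0.00285931, -0.00101221, -0.00348158, -0.00090509,
       -0.00179462,  0.00059572]), 'tau': array([-7.37052615e-03, -5.70034575e+01, -5.82604632e+00, -2.81281257e+01,
        1.05066868e-02,  7.72474974e-03,  3.78112304e-05]), 'ee_pos': array([ 197.32411548, -618.70994025,  196.90754882]), 'ee_rot': array([ 9.88101499e-01,  1.53801373e-01, -9.60695163e-05, -7.45216445e-04]), 'wrist_force': array([ 0.54813868, -0.89963387, -0.61093144]), 'wrist_torque': array([ 0.00288668, -0.01935735,  0.01310259]), 'finger_gap': 85.43557997773472}
```

View pics/scene0.png

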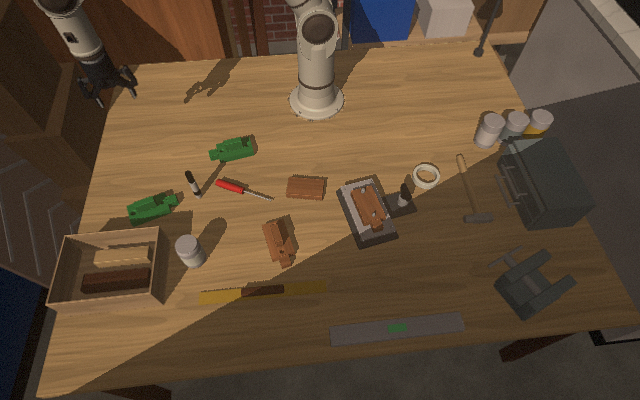

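View pics/side0.png

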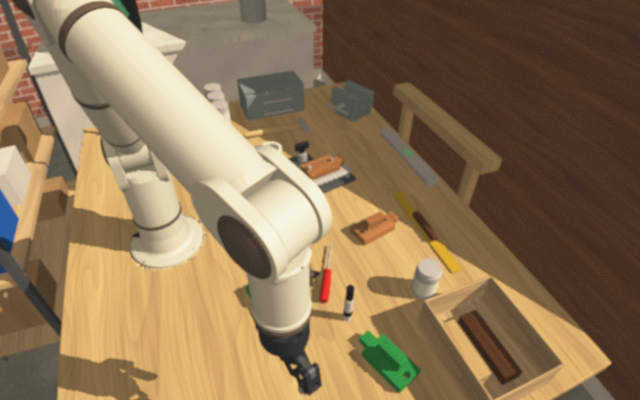

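The scene picture shows the stand at about (367,210) with its black knob at (403,197). Three things have the upper half's shape: green at (235,150), green at (152,207) and wood at (280,242). Only the wooden one fits the colours described. The block at (306,187) has no rib, so it is the offcut. I'll confirm in an enlarged crop.

```bash
python3 - <<'E'
import cv2
a=cv2.imread("pics/scene0.png")[165:275,255:425]
cv2.imwrite("pics/c1.png",cv2.resize(a,None,fx=4.7,fy=4.7,interpolation=cv2.INTER_CUBIC))
E
```

```text
(no output)
```

View pics/c1.png

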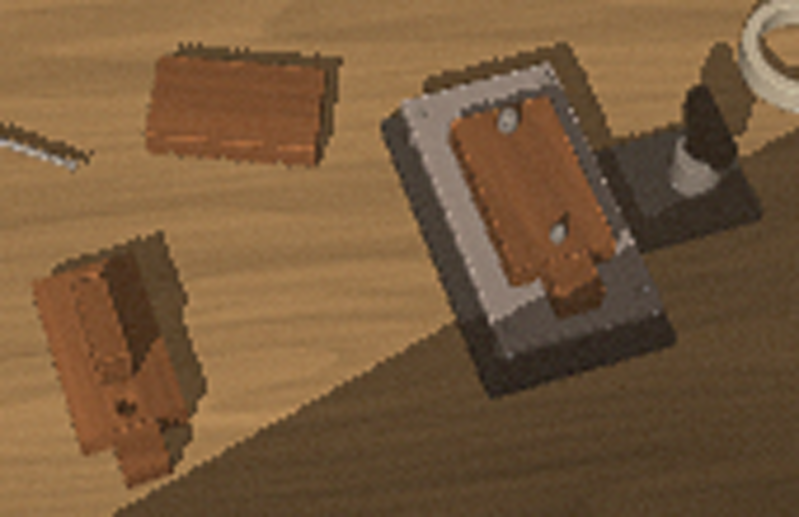

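The crop confirms it: the wooden piece at bottom left has a rib, a tongue pointing down-right and holes. The knob bar is at crop (710,125) on its collar. Next I fit poses to the corners I read off.

```bash
cat >> h.py <<'E'
from scipy.optimize import least_squares
def fitpose(c,pts,pix,z,g):
    pts=np.array(pts,float)
    def P(q):
        C,S=np.cos(q[2]),np.sin(q[2]); return [proj(c,[q[0]+C*p[0]-S*p[1],q[1]+S*p[0]+C*p[1],z+p[2]]) for p in pts]
    r=least_squares(lambda q:(np.array(P(q))-pix).ravel(),g,x_scale=[10,10,.1],loss="soft_l1",f_scale=1.5)
    return r.x,(np.array(P(r.x))-pix).round(1)
def load(n):
    d=np.load(n); return d["m"],float(d["k"]),d["R"],d["t"]
E
python3 - <<'E'
from h import *
c=load("scene0.npz")
f=lambda L:np.array([[255+(u+.5)/4.7-.5,165+(v+.5)/4.7-.5] for u,v in L])
# lower: corners (-60,+-35),(60,+-35) top face; image right=+y
L=[(-60,-35,0),(-60,35,0),(60,35,0),(60,-35,0),(-45,0,14),(45,0,14)]
q,r=fitpose(c,L,f([(450,122),(550,97),(617,248),(511,287),(510,112),(565,217)]),71,[600,120,.0]); print("lower",q,r.tolist())
C,S=np.cos(q[2]),np.sin(q[2]); print("knob pred",q[0]-125*S,q[1]+125*C, "knob px",ray(c,f([(703,110)])[0],90)) 
U=[(-60,-35,24),(60,-35,24),(60,35,24),(90,15,24),(90,-15,24),(45,0,24)]
q,r=fitpose(c,U,f([(35,280),(84,450),(188,415),(172,468),(130,487),(126,407)]),0,[600,-100,.0]); print("upper",q,r.tolist())
E
```

```text
lower [5.37319174e+02 1.03703780e+02 1.82992657e-01] [[0.2, 0.0], [-0.1, -0.1], [0.1, -0.5], [0.7, -2.8], [0.1, 0.7], [-1.1, 2.5]]
knob pred 514.5725397137139 226.6167188902262 knob px [506.38460661 220.47314962  90.        ]
upper [ 6.02714620e+02 -1.77767682e+02  2.09131612e-01] [[0.1, 1.4], [-0.5, -0.4], [0.4, 0.0], [0.1, -0.2], [-0.9, -1.2], [0.8, 0.8]]
```

```bash
python3 -m jog '[{"dx":0.01,"dy":-0.007,"dz":0,"spin":0},{"dx":0.03,"dy":-0.02,"dz":0,"spin":0},{"dx":0.06,"dy":-0.04,"dz":0,"spin":0},{"dx":0.09,"dy":-0.06,"dz":0,"spin":0},{"dx":0.12,"dy":-0.08,"dz":0,"spin":0},{"dx":0.15,"dy":-0.1,"dz":0,"spin":0},{"dx":0.18,"dy":-0.12,"dz":0,"spin":0},{"dx":0.21,"dy":-0.14,"dz":0,"spin":0},{"dx":0.24,"dy":-0.16,"dz":0,"spin":0},{"dx":0.27,"dy":-0.18,"dz":0,"spin":0}]'
python3 -m jog '[{"dx":0.03,"dy":-0.02,"dz":0,"spin":0},{"dx":0.06,"dy":-0.04,"dz":0,"spin":0},{"dx":0.09,"dy":-0.06,"dz":0.005,"spin":0},{"dx":0.115,"dy":-0.076,"dz":0.01,"spin":0},{"dx":0.135,"dy":-0.09,"dz":0.01,"spin":0},{"dx":0.155,"dy":-0.103,"dz":0.01,"spin":0},{"dx":0.168,"dy":-0.112,"dz":0.01,"spin":0},{"dx":0.173,"dy":-0.116,"dz":0.01,"spin":0},{"dx":0.173,"dy":-0.116,"dz":0.01,"spin":0},{"dx":0.173,"dy":-0.116,"dz":0.01,"spin":0}]'
python3 - <<'E'
from h import *
c=cal("wrist"); im=save("wrist","w1"); np.savez("w1.npz",m=c[0],k=c[1],R=c[2],t=c[3])
s=state(); print(s["time"],s["ee_pos"],s["ee_rot"],s["joints"],s["wrist_force"])
print((-c[2].T@c[3]).round(1), c[2].round(3).tolist())
p=proj(c,[602.7,-177.8,24]); print(p)
E
```

```text
time: 0.98
ee_pos: [401.0, -363.1, 197.8]
ee_rot: [0.988, 0.154, -0.0, 0.0]
wrist_force: [0.5, -0.2, 0.1]
finger_gap: 85.3
time: 1.82
ee_pos: [529.0, -202.7, 187.5]
ee_rot: [0.988, 0.154, -0.0, 0.0]
wrist_force: [-0.2, -0.3, -0.1]
finger_gap: 85.5
1.8667 [ 528.63915334 -203.66839942  187.50517375] [ 9.88189770e-01  1.53233742e-01 -5.67420970e-04  2.76138497e-04] [ 0.81466404  0.39584184 -0.62479425  1.76988355  0.26247847  1.06076337
 -1.16620314] [ 0.11465154 -1.27642312  0.72018052]
[ 604.7 -177.5  363.8] [[0.305, -0.952, -0.001], [-0.903, -0.29, 0.317], [-0.302, -0.096, -0.949]]
[328.96047881  98.904967  ]
```

View pics/w1.png

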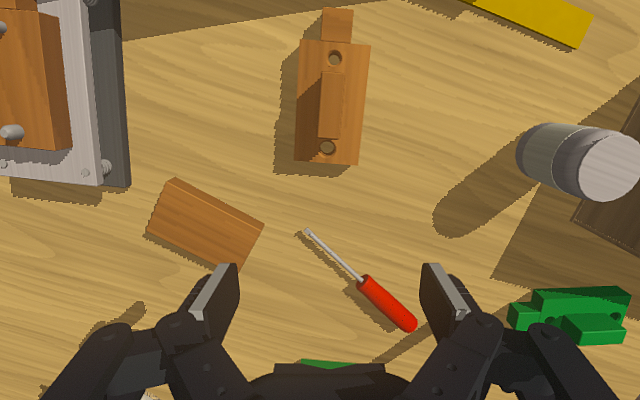

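The wrist picture shows the wooden upper half at (332,100): holes at (335,58) and (327,147), tongue up. I'll fit its pose from this.

```bash
python3 - <<'E'
from h import *
c=load("w1.npz")
U=[(60,35,24),(60,-35,24),(-60,-35,24),(-60,35,24),(45,0,24),(-45,0,24),(90,15,24),(90,-15,24)]
q,r=fitpose(c,U,np.array([(301,40),(371,45),(357.5,165),(294.5,161),(335,58),(327,147),(321.5,8.5),(353,11.5)]),0,[602,-178,.2]); print("upper",q,r.tolist())
a=cv2.imread("pics/w1.png")[0:175,270:400]; cv2.imwrite("pics/c2.png",cv2.resize(a,None,fx=3.4,fy=3.4,interpolation=cv2.INTER_CUBIC))
s=state(); R=Ro.from_quat(s["ee_rot"]).as_matrix()
print("to knob view", R.T@(np.array([514.6-76,226.6-24,187.5])-s["ee_pos"]))
E
```

```text
upper [ 5.96568009e+02 -1.81522630e+02  2.34789475e-01] [[-1.6, -0.5], [0.0, 0.5], [0.9, 0.8], [-0.4, -0.0], [-0.9, 0.9], [0.4, 2.6], [0.6, -1.6], [0.6, -1.9]]
to knob view [ 3.72267117e+01 -4.14457713e+02 -1.93843878e-01]
```

```bash
python3 -m jog '[{"dx":0.001,"dy":-0.012,"dz":0,"spin":0},{"dx":0.004,"dy":-0.045,"dz":0,"spin":0},{"dx":0.007,"dy":-0.085,"dz":0,"spin":0},{"dx":0.01,"dy":-0.125,"dz":0,"spin":0},{"dx":0.014,"dy":-0.165,"dz":0,"spin":0},{"dx":0.018,"dy":-0.205,"dz":0,"spin":0},{"dx":0.021,"dy":-0.245,"dz":0,"spin":0},{"dx":0.024,"dy":-0.285,"dz":0,"spin":0},{"dx":0.027,"dy":-0.32,"dz":0,"spin":0},{"dx":0.029,"dy":-0.345,"dz":0,"spin":0}]'
python3 -m jog '[{"dx":0.001,"dy":-0.015,"dz":0,"spin":0},{"dx":0.002,"dy":-0.024,"dz":0,"spin":0},{"dx":0.002,"dy":-0.027,"dz":0,"spin":0},{"dx":0.002,"dy":-0.027,"dz":0,"spin":0},{"dx":0.002,"dy":-0.027,"dz":0,"spin":0},{"dx":0.002,"dy":-0.027,"dz":0,"spin":0},{"dx":0.002,"dy":-0.027,"dz":0,"spin":0},{"dx":0.002,"dy":-0.027,"dz":0,"spin":0},{"dx":0.002,"dy":-0.027,"dz":0,"spin":0},{"dx":0.002,"dy":-0.027,"dz":0,"spin":0}]' 0.6
python3 - <<'E'
from h import *
c=cal("wrist"); im=save("wrist","w2"); np.savez("w2.npz",m=c[0],k=c[1],R=c[2],t=c[3])
s=state(); print(s["time"],s["ee_pos"],s["ee_rot"],s["joints"])
print((-c[2].T@c[3]).round(1))
E
```

```text
time: 2.7
ee_pos: [450.6, 137.6, 188.1]
ee_rot: [0.988, 0.154, 0.0, 0.0]
wrist_force: [1.2, 0.2, -0.7]
finger_gap: 85.5
time: 3.53
ee_pos: [446.2, 160.9, 187.7]
ee_rot: [0.988, 0.153, -0.0, 0.0]
wrist_force: [0.1, 0.2, -0.7]
finger_gap: 51.2
3.5833 [446.19366876 161.01678759 187.69154555] [9.88131489e-01 1.53610418e-01 2.61425302e-06 2.02963297e-07] [ 0.32835853  0.2526735  -0.8311435   1.97853352  0.22098029  1.00197948
 -1.8694696 ]
[521.8 186.  364. ]
```

View pics/w2.png

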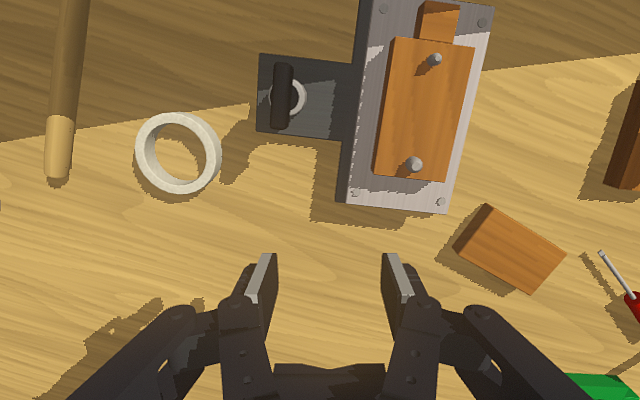

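The knob bar is vertical at (283,97). The lower face spans roughly (396,37) to (447,182), with dowels at (435,60) and (414,164). I'll crop for precise corners.

```bash
python3 - <<'E'
import cv2
a=cv2.imread("pics/w2.png")[0:200,250:500]
cv2.imwrite("pics/c3.png",cv2.resize(a,(800,640),interpolation=cv2.INTER_CUBIC)[:600])
E
```

```text
(no output)
```

View pics/c3.png

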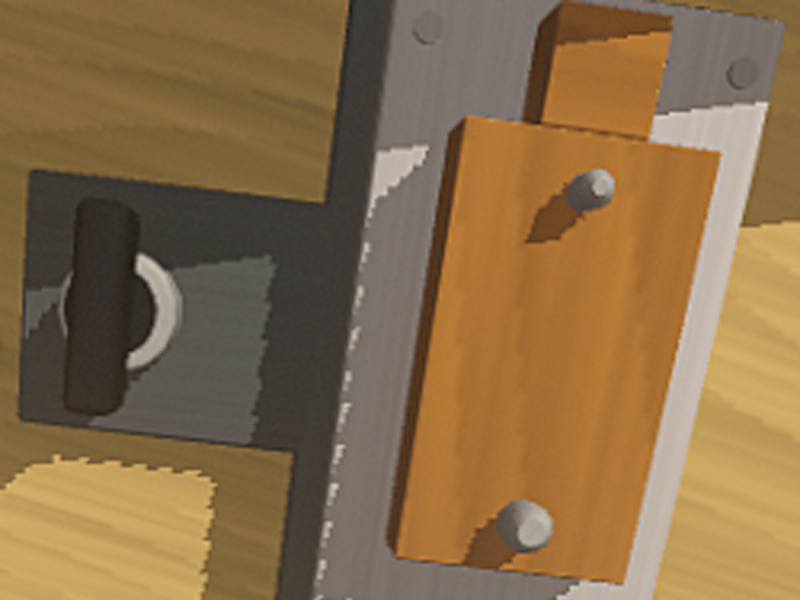

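```bash
python3 - <<'E'
from h import *
c=load("w2.npz")
f=lambda L:np.array([[250+(u+.5)/3.2-.5,(v+.5)/3.2-.5] for u,v in L])
L=[(60,35,0),(60,-35,0),(-60,-35,0),(-60,35,0),(90,15,0),(90,-15,0),(45,0,14),(-45,0,14)]
q,r=fitpose(c,L,f([(466,117),(719,153),(623,582),(397,556),(562,4),(672,15),(600,183),(530,530)]),71,[537,104,.18]); print("lower",q,r.tolist())
C,S=np.cos(q[2]),np.sin(q[2]); k=[q[0]-125*S,q[1]+125*C]; print("knob pred",k)
B=[(27,7,0),(-27,7,0),(27,-7,0),(-27,-7,0)]
b,r=fitpose(c,B,f([(77,200),(65,412),(134,202),(121,412)]),90,[514,226,.1]); print("bar",b,r.tolist(),"screw",q[2]-b[2])
s=state(); R=Ro.from_quat(s["ee_rot"]).as_matrix()
print("yaw",np.arctan2(R[1,0],R[0,0]))
for kk in (k,b[:2]): print(R.T@(np.array([kk[0],kk[1],187.5])-s["ee_pos"]))
# check scene cross: refit scene with independent
c0=load("scene0.npz"); print("pred in scene knob",proj(c0,[b[0],b[1],90]),"lower corner",proj(c0,[q[0],q[1],71]))
E
```

```text
lower [5.33731400e+02 1.03220307e+02 1.95492909e-01] [[-0.8, -0.8], [1.1, -0.7], [0.3, 1.0], [-1.2, 0.9], [-0.5, -2.0], [0.8, -0.1], [-0.1, 1.2], [0.5, 0.8]]
knob pred [np.float64(509.4501396631548), np.float64(225.83931195267334)]
bar [5.10153972e+02 2.24322263e+02 2.06365767e-01] [[0.1, -1.6], [0.5, 0.5], [-0.2, -0.4], [-0.5, 2.2]] screw -0.010872857651967188
yaw 0.3084420535035428
[ 79.94972099 -42.5603425    0.19190236]
[ 80.15980006 -40.90122098   0.19190543]
pred in scene knob [405.6908201  188.90497261] lower corner [367.52106329 202.46327597]
```

```bash
python3 -m jog '[{"dx":0.005,"dy":-0.002,"dz":0,"spin":-7},{"dx":0.015,"dy":-0.008,"dz":0,"spin":-14},{"dx":0.03,"dy":-0.015,"dz":0,"spin":-21},{"dx":0.04,"dy":-0.02,"dz":0,"spin":-28},{"dx":0.05,"dy":-0.026,"dz":0,"spin":-35},{"dx":0.06,"dy":-0.032,"dz":0,"spin":-42},{"dx":0.07,"dy":-0.037,"dz":0,"spin":-49},{"dx":0.075,"dy":-0.04,"dz":0,"spin":-56},{"dx":0.08,"dy":-0.042,"dz":0,"spin":-63},{"dx":0.08,"dy":-0.042,"dz":0,"spin":-70}]' 0.5
python3 -m jog '[{"dx":0,"dy":0,"dz":0.005,"spin":-7},{"dx":0,"dy":0,"dz":0.01,"spin":-14},{"dx":0,"dy":0,"dz":0.015,"spin":-21},{"dx":0,"dy":0,"dz":0.02,"spin":-28},{"dx":0,"dy":0,"dz":0.025,"spin":-35},{"dx":0,"dy":0,"dz":0.03,"spin":-42},{"dx":0,"dy":0,"dz":0.035,"spin":-49},{"dx":0,"dy":0,"dz":0.04,"spin":-56},{"dx":0,"dy":0,"dz":0.045,"spin":-63},{"dx":0,"dy":0,"dz":0.05,"spin":-70}]'
python3 -m jog '[{"dx":0,"dy":0,"dz":0.002,"spin":-7},{"dx":0,"dy":0,"dz":0.004,"spin":-14},{"dx":0,"dy":0,"dz":0.007,"spin":-21},{"dx":0,"dy":0,"dz":0.01,"spin":-28},{"dx":0,"dy":0,"dz":0.01,"spin":-33.8},{"dx":0,"dy":0,"dz":0.01,"spin":-33.8},{"dx":0,"dy":0,"dz":0.01,"spin":-33.8},{"dx":0,"dy":0,"dz":0.01,"spin":-33.8},{"dx":0,"dy":0,"dz":0.01,"spin":-33.8},{"dx":0,"dy":0,"dz":0.01,"spin":-33.8}]'
python3 - <<'E'
from h import *
import plant; print([ (k,getattr(plant,k)) for k in dir(plant) if 'grip' in k.lower() or 'depth' in k.lower()])
c=cal("wrist"); im=save("wrist","w3"); np.savez("w3.npz",m=c[0],k=c[1],R=c[2],t=c[3])
s=state(); R=Ro.from_quat(s["ee_rot"]).as_matrix(); print(s["time"],s["ee_pos"],np.arctan2(R[1,0],R[0,0]),s["joints"],s["finger_gap"])
E
```

```text
time: 4.42
ee_pos: [510.3, 226.4, 187.7]
ee_rot: [0.719, 0.695, 0.0, -0.0]
wrist_force: [-0.4, 0.3, -0.5]
finger_gap: 43.0
time: 5.25
ee_pos: [509.7, 225.3, 137.3]
ee_rot: [0.191, 0.982, -0.0, -0.0]
wrist_force: [-0.5, 0.1, 0.0]
finger_gap: 42.7
time: 6.08
ee_pos: [509.7, 225.5, 127.9]
ee_rot: [-0.099, 0.995, -0.0, 0.0]
wrist_force: [0.5, 0.1, -0.5]
finger_gap: 42.8
[('grip_depth', 18.700000000000003)]
6.1333 [509.69998267 225.53873942 127.91450331] -2.9419483073695676 [ 0.45111702  0.83000419 -1.34246864  1.83445609  0.86935587  1.22698503
  0.60288954] 42.33780395452563
```

View pics/w3.png

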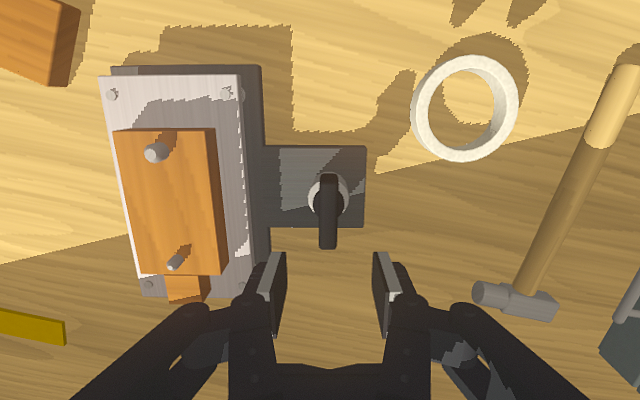

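The bar stands at column 328 between the fingers and parallel to the pads, so I go down and grip.

```bash
python3 - <<'E'
from h import *
c=load("w3.npz")
for x in (27,-27): print(proj(c,[510+x*.98,225+x*.195,90]).round(1))
E
python3 -m jog '[{"dx":0,"dy":0,"dz":0.01,"spin":0},{"dx":0,"dy":0,"dz":0.02,"spin":0},{"dx":0,"dy":0,"dz":0.03,"spin":0},{"dx":0,"dy":0,"dz":0.04,"spin":0},{"dx":0,"dy":0,"dz":0.05,"spin":0},{"dx":0,"dy":0,"dz":0.058,"spin":0},{"dx":0,"dy":0,"dz":0.064,"spin":0},{"dx":0,"dy":0,"dz":0.068,"spin":0},{"dx":0,"dy":0,"dz":0.068,"spin":0},{"dx":0,"dy":0,"dz":0.068,"spin":0}]'
python3 -m jog '[{"dx":0,"dy":0,"dz":0,"spin":0},{"dx":0,"dy":0,"dz":0,"spin":0},{"dx":0,"dy":0,"dz":0,"spin":0},{"dx":0,"dy":0,"dz":0,"spin":0},{"dx":0,"dy":0,"dz":0,"spin":0},{"dx":0,"dy":0,"dz":0,"spin":0},{"dx":0,"dy":0,"dz":0,"spin":0},{"dx":0,"dy":0,"dz":0,"spin":0},{"dx":0,"dy":0,"dz":0,"spin":0},{"dx":0,"dy":0,"dz":0,"spin":0}]' 0 60
```

```text
[326.7 251.3]
[326.8 181.6]
time: 6.97
ee_pos: [509.6, 225.7, 59.7]
ee_rot: [-0.1, 0.995, 0.0, -0.0]
wrist_force: [-0.5, 0.5, 1.1]
finger_gap: 42.7
time: 7.8
ee_pos: [509.6, 225.5, 59.7]
ee_rot: [-0.1, 0.995, -0.0, 0.0]
wrist_force: [-0.7, 0.8, 0.2]
finger_gap: 0.2
```

The gap reads 0.2 mm, so the fingers closed on nothing. I'll look.

```bash
python3 - <<'E'
from h import *
a=save("wrist","w4"); b=save("scene","s4")
b=cv2.resize(b[150:240,340:460],None,fx=4,fy=4,interpolation=cv2.INTER_CUBIC)
v=np.zeros((600,640,3),np.uint8); v[:240]=a[130:370]; v[240:600,:480]=b
cv2.imwrite("pics/v4.png",v[:,:,::-1]); print(state()["finger_gap"])
E
```

```text
-0.16027000714161044
```

View pics/v4.png

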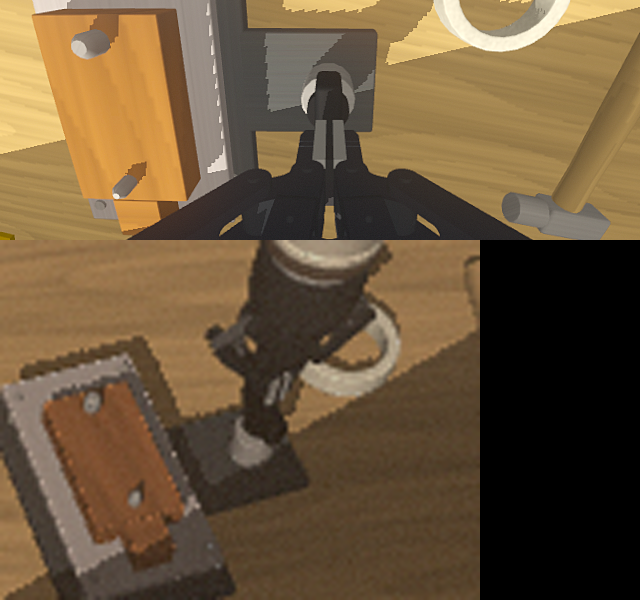

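```bash
python3 - <<'E'
from h import *
c=cal("wrist"); s=state(); R=Ro.from_quat(s["ee_rot"]).as_matrix()
for off in ([0,0,0],[11,0,0],[-11,0,0],[11,7,0],[11,-7,0],[0,0,-18.7],[11,0,-37],[11,7,-37]):
    print(off,(proj(c,s["ee_pos"]+R@np.array(off,float))-[0,130]).round(1))
for x in (27,-27):
  for y in (-7,7):
    for z in (62,90): print("bar",x,y,z,(proj(c,[510+x*.98-y*.195,225+x*.195+y*.98,z])-[0,130]).round(1))
a=cv2.imread("pics/w4.png")[190:340,260:400]
b=cv2.imread("pics/s4.png")[160:215,380:430]
v=np.zeros((560,800,3),np.uint8); v[:,:]=0
A=cv2.resize(a,None,fx=3.7,fy=3.7,interpolation=cv2.INTER_CUBIC); A=np.clip(A.astype(float)*2.0,0,255).astype(np.uint8)
B=cv2.resize(b,(280,308),interpolation=cv2.INTER_CUBIC); B=np.clip(B.astype(float)*1.8,0,255).astype(np.uint8)
v[:A.shape[0],:A.shape[1]]=A; v[:308,520:]=B; cv2.imwrite("pics/v5.png",v)
E
```

```text
[0, 0, 0] [327.3 110.1]
[11, 0, 0] [327.2  93.3]
[-11, 0, 0] [327.3 126.2]
[11, 7, 0] [338.9  93.4]
[11, -7, 0] [315.5  93.3]
[0, 0, -18.7] [327.1 124.5]
[11, 0, -37] [326.9 122. ]
[11, 7, -37] [341.3 122. ]
bar 27 -7 62 [315.  150.9]
bar 27 -7 90 [313.  178.9]
bar 27 7 62 [337.2 151. ]
bar 27 7 90 [338.5 179. ]
bar -27 -7 62 [314.2  69.5]
bar -27 -7 90 [311.7  86.9]
bar -27 7 62 [338.5  69.6]
bar -27 7 90 [340.2  87.1]
```

View pics/v5.png

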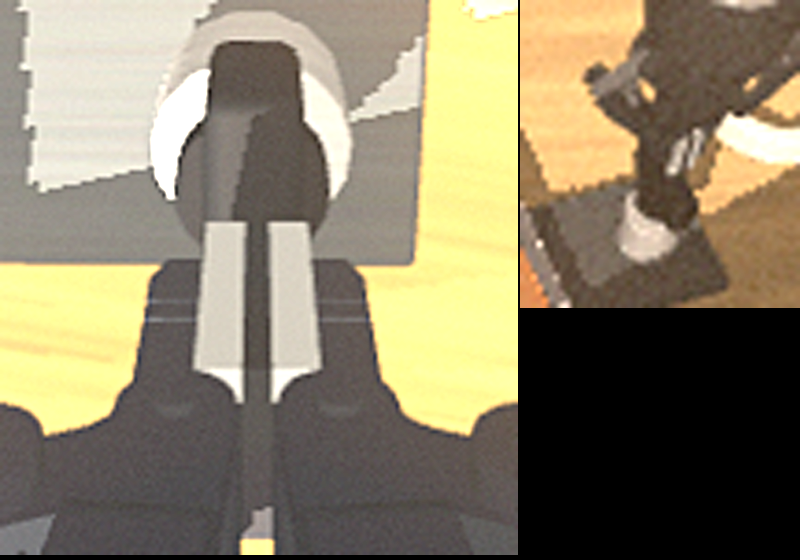

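```bash
python3 - <<'E'
from h import *
c=load("side0.npz"); P=np.array([197.3,-618.7,196.9]); yaw=.309
tx=np.array([np.cos(yaw),np.sin(yaw),0]); ty=np.array([np.sin(yaw),-np.cos(yaw),0])
a=cv2.imread("pics/side0.png")[300:400,230:370]; a=cv2.resize(a,None,fx=5.5,fy=5.5,interpolation=cv2.INTER_CUBIC); a=np.clip(a*1.8,0,255).astype(np.uint8)
for z,col in((0,(0,0,255)),(13,(0,255,0)),(35,(255,0,0)),(60,(255,0,255))):
  for y in(-43,43):
    for x in (-11,11):
      p=proj(c,P+tx*x+ty*y+[0,0,z]); p=(p-[230,300])*5.5; cv2.circle(a,tuple(int(q) for q in p),4,col,-1); print(z,y,x,p.round())
cv2.imwrite("pics/v6.png",a)
E
```

```text
0 -43 -11 [221. 366.]
0 -43 11 [276. 327.]
0 43 -11 [378. 574.]
0 43 11 [435. 530.]
13 -43 -11 [218. 348.]
13 -43 11 [274. 309.]
13 43 -11 [377. 558.]
13 43 11 [434. 513.]
35 -43 -11 [213. 316.]
35 -43 11 [270. 277.]
35 43 -11 [375. 529.]
35 43 11 [434. 484.]
60 -43 -11 [206. 278.]
60 -43 11 [265. 238.]
60 43 -11 [372. 495.]
60 43 11 [433. 449.]
```

View pics/v6.png

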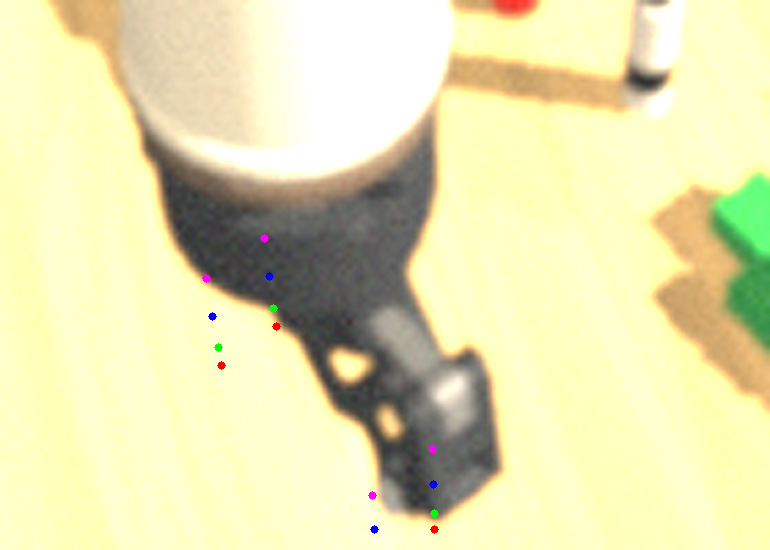

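The side view suggests the finger ends sit well behind the reported TCP, which would mean they closed just above the bar. I'll test this with a small downward press, shut. Only the knob can be met there, and it may go down 6 mm anyway.

```bash
python3 -m jog '[{"dx":0,"dy":0,"dz":0.001,"spin":0},{"dx":0,"dy":0,"dz":0.002,"spin":0},{"dx":0,"dy":0,"dz":0.003,"spin":0},{"dx":0,"dy":0,"dz":0.004,"spin":0},{"dx":0,"dy":0,"dz":0.004,"spin":0},{"dx":0,"dy":0,"dz":0.004,"spin":0},{"dx":0,"dy":0,"dz":0.004,"spin":0},{"dx":0,"dy":0,"dz":0.004,"spin":0},{"dx":0,"dy":0,"dz":0.004,"spin":0},{"dx":0,"dy":0,"dz":0.004,"spin":0}]'
```

```text
time: 8.73
ee_pos: [509.6, 225.5, 55.7]
ee_rot: [-0.1, 0.995, 0.0, 0.0]
wrist_force: [0.3, 0.0, 0.6]
finger_gap: 0.1
```

```bash
python3 -m jog '[{"dx":0,"dy":0,"dz":0.0005,"spin":0},{"dx":0,"dy":0,"dz":0.001,"spin":0},{"dx":0,"dy":0,"dz":0.0015,"spin":0},{"dx":0,"dy":0,"dz":0.002,"spin":0},{"dx":0,"dy":0,"dz":0.0025,"spin":0},{"dx":0,"dy":0,"dz":0.003,"spin":0},{"dx":0,"dy":0,"dz":0.0035,"spin":0},{"dx":0,"dy":0,"dz":0.004,"spin":0},{"dx":0,"dy":0,"dz":0.004,"spin":0},{"dx":0,"dy":0,"dz":0.004,"spin":0}]'
python3 - <<'E'
from h import *
a=save("wrist","w7"); s=state(); print(s["wrist_force"],s["wrist_torque"],s["ee_pos"])
b=save("scene","s7"); d=save("side","d7")
A=cv2.resize(a[190:340,260:400],None,fx=3.7,fy=3.7,interpolation=cv2.INTER_CUBIC)
c=cal("side"); p=proj(c,[510,225,80]); print(p); x,y=[int(q) for q in p]
B=cv2.resize(d[y-30:y+25,x-25:x+25],(280,308),interpolation=cv2.INTER_CUBIC)
Bc=cv2.resize(b[165:210,385:425],(215,242),interpolation=cv2.INTER_CUBIC)
v=np.zeros((560,800,3),np.uint8); v[:A.shape[0],:A.shape[1]]=A; v[:308,520:]=B; v[312:554,520:735]=Bc
cv2.imwrite("pics/v7.png",np.clip(v*2.0,0,255).astype(np.uint8)[:,:,::-1])
E
```

```text
time: 9.57
ee_pos: [509.6, 225.6, 51.6]
ee_rot: [-0.1, 0.995, 0.0, 0.0]
wrist_force: [-0.0, 0.8, 3.2]
finger_gap: -0.0
[-0.62936345 -0.31623734  3.49057421] [-0.04309101 -0.02734388  0.02954929] [509.64512863 225.55110077  51.64318055]
[301.37570169 145.62252628]
```

View pics/v7.png

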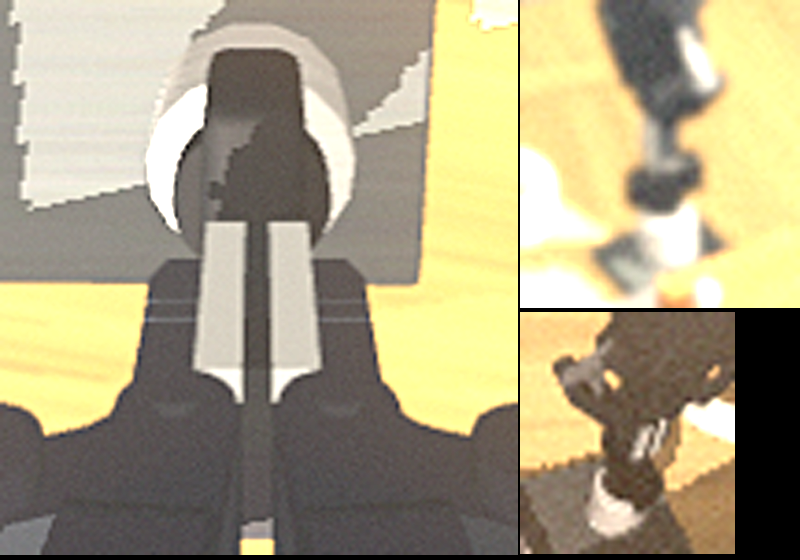

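The side crop (right, top) shows the light pads standing on top of the black bar, and the wrist force is now 3.5 N. So the real finger ends are about 37 mm behind the reported TCP. I'll use that offset, grip with the tips at z of about 66 (TCP 29), and then push down.

```bash
python3 -m jog '[{"dx":0,"dy":0,"dz":-0.004,"spin":0},{"dx":0,"dy":0,"dz":-0.008,"spin":0},{"dx":0,"dy":0,"dz":-0.008,"spin":0},{"dx":0,"dy":0,"dz":-0.008,"spin":0},{"dx":0,"dy":0,"dz":-0.004,"spin":0},{"dx":0,"dy":0,"dz":0.002,"spin":0},{"dx":0,"dy":0,"dz":0.008,"spin":0},{"dx":0,"dy":0,"dz":0.014,"spin":0},{"dx":0,"dy":0,"dz":0.02,"spin":0},{"dx":0,"dy":0,"dz":0.023,"spin":0}]' 0.5 60
python3 -m jog '[{"dx":0,"dy":0,"dz":0,"spin":0},{"dx":0,"dy":0,"dz":0,"spin":0},{"dx":0,"dy":0,"dz":0,"spin":0},{"dx":0,"dy":0,"dz":0,"spin":0},{"dx":0,"dy":0,"dz":0,"spin":0},{"dx":0,"dy":0,"dz":0,"spin":0},{"dx":0,"dy":0,"dz":0,"spin":0},{"dx":0,"dy":0,"dz":0,"spin":0},{"dx":0,"dy":0,"dz":0,"spin":0},{"dx":0,"dy":0,"dz":0,"spin":0}]' 0 60
```

```text
time: 10.55
ee_pos: [509.0, 225.2, 27.4]
ee_rot: [-0.1, 0.995, -0.0, -0.001]
wrist_force: [-0.0, -0.5, -0.2]
finger_gap: 42.7
time: 11.38
ee_pos: [509.7, 225.0, 28.7]
ee_rot: [-0.1, 0.995, -0.0, 0.0]
wrist_force: [-0.6, -4.3, 1.1]
finger_gap: 12.9
```

```bash
python3 -m jog '[{"dx":0,"dy":0,"dz":0.001,"spin":0},{"dx":0,"dy":0,"dz":0.002,"spin":0},{"dx":0,"dy":0,"dz":0.003,"spin":0},{"dx":0,"dy":0,"dz":0.004,"spin":0},{"dx":0,"dy":0,"dz":0.0045,"spin":0},{"dx":0,"dy":0,"dz":0.005,"spin":0},{"dx":0,"dy":0,"dz":0.005,"spin":0},{"dx":0,"dy":0,"dz":0.005,"spin":0},{"dx":0,"dy":0,"dz":0.005,"spin":0},{"dx":0,"dy":0,"dz":0.005,"spin":0}]'
python3 -m jog '[{"dx":0,"dy":0,"dz":0.0005,"spin":0},{"dx":0,"dy":0,"dz":0.001,"spin":0},{"dx":0,"dy":0,"dz":0.0015,"spin":0},{"dx":0,"dy":0,"dz":0.002,"spin":0},{"dx":0,"dy":0,"dz":0.002,"spin":0},{"dx":0,"dy":0,"dz":0.002,"spin":0},{"dx":0,"dy":0,"dz":0.002,"spin":0},{"dx":0,"dy":0,"dz":0.002,"spin":0},{"dx":0,"dy":0,"dz":0.002,"spin":0},{"dx":0,"dy":0,"dz":0.002,"spin":0}]'
```

```text
time: 12.22
ee_pos: [510.0, 225.3, 27.4]
ee_rot: [-0.1, 0.995, -0.001, 0.001]
wrist_force: [-6.9, -11.9, 31.5]
finger_gap: 13.2
time: 13.05
ee_pos: [510.3, 225.4, 27.2]
ee_rot: [-0.1, 0.995, -0.002, 0.002]
wrist_force: [-10.9, -15.5, 45.6]
finger_gap: 12.8
```

```bash
python3 - <<'E'
from h import *
m,k,R,t=cal("wrist"); o=-R.T@t; s=state(); d=s["ee_pos"]; print(d, s["joints"][6], s["wrist_force"],s["wrist_torque"])
off=o-d
for tz,dn in((59.7,0),(51.6,0),(51.6,2),(51.6,4)):
    oc=off+[509.6,225.5,tz]; c=(m,k,R,-R@oc); r=[]
    for z in(62,90):
        p=proj(c,[510-27*.98,225-27*.195,z-dn]); r.append(((p-[260,190])*3.7).round(1).tolist())
    p=proj(c,[510-17*.98,225-18*.195,45-dn]); q=proj(c,[512.0,225,31]); r.append(((p-[260,190])*3.7).round(1).tolist())
    print(tz,dn,r)
# edge profile along center column of bar
for f in("w4","w7"):
    g=cv2.cvtColor(cv2.imread(f"pics/{f}.png"),cv2.COLOR_BGR2GRAY).astype(int)
    print(f,"col",g[192:256,328].tolist()); print("row",g[208,305:352].tolist())
E
```

```text
[510.25016821 225.44596178  27.17665962] 0.5156579721501219 [-10.90458252 -15.46621047  45.62977478] [-3.42285875  2.72889765 -0.13938171]
59.7 0 [[245.7, 35.4], [243.3, 100.5], [245.5, 59.8]]
51.6 0 [[245.0, 52.2], [242.5, 123.7], [244.9, 75.9]]
51.6 2 [[245.2, 47.9], [242.7, 117.8], [245.1, 71.8]]
51.6 4 [[245.4, 43.7], [242.9, 112.0], [245.2, 67.8]]
w4 col [75, 99, 106, 103, 102, 104, 106, 103, 109, 44, 44, 46, 44, 44, 45, 44, 45, 44, 42, 43, 44, 41, 38, 42, 46, 46, 48, 54, 58, 56, 41, 42, 44, 44, 43, 44, 42, 46, 44, 44, 47, 44, 44, 46, 44, 44, 46, 43, 41, 42, 42, 44, 43, 43, 42, 43, 42, 44, 42, 41, 42, 45, 43, 41]
row [118, 120, 113, 108, 106, 103, 97, 95, 97, 102, 102, 76, 35, 40, 44, 46, 44, 44, 42, 43, 45, 42, 44, 45, 43, 46, 43, 45, 44, 45, 44, 44, 46, 46, 44, 46, 86, 104, 100, 100, 100, 98, 102, 102, 103, 93, 80]
w7 col [73, 77, 73, 73, 89, 107, 103, 101, 102, 105, 109, 48, 43, 47, 45, 45, 43, 45, 44, 41, 42, 43, 42, 45, 41, 44, 42, 45, 47, 49, 53, 61, 54, 53, 44, 41, 46, 43, 43, 46, 43, 44, 43, 44, 43, 43, 43, 44, 43, 47, 44, 43, 43, 42, 42, 45, 44, 43, 40, 42, 44, 44, 41, 42]
row [117, 118, 112, 108, 105, 105, 105, 103, 103, 107, 101, 72, 39, 43, 43, 45, 43, 45, 46, 43, 45, 43, 44, 43, 43, 46, 45, 45, 48, 46, 44, 44, 42, 44, 41, 56, 93, 108, 105, 103, 101, 101, 99, 99, 100, 89, 74]
```

Between the two wrist pictures the bar's end moved 2 px instead of 4.5 px. So the shut fingers had already pushed the knob about 4 mm, and it is now on its lower stop (45 N). I'll ease off and turn clockwise.

```bash
python3 -m jog '[{"dx":0,"dy":0,"dz":-0.002,"spin":0},{"dx":0,"dy":0,"dz":-0.004,"spin":3},{"dx":0,"dy":0,"dz":-0.005,"spin":10},{"dx":0,"dy":0,"dz":-0.005,"spin":17},{"dx":0,"dy":0,"dz":-0.005,"spin":24},{"dx":0,"dy":0,"dz":-0.005,"spin":31},{"dx":0,"dy":0,"dz":-0.005,"spin":38},{"dx":0,"dy":0,"dz":-0.005,"spin":45},{"dx":0,"dy":0,"dz":-0.005,"spin":52},{"dx":0,"dy":0,"dz":-0.005,"spin":59}]'
python3 -m jog '[{"dx":0,"dy":0,"dz":0,"spin":6},{"dx":0,"dy":0,"dz":0,"spin":12},{"dx":0,"dy":0,"dz":0,"spin":18},{"dx":0,"dy":0,"dz":0,"spin":23},{"dx":0,"dy":0,"dz":0,"spin":27},{"dx":0,"dy":0,"dz":0,"spin":30},{"dx":0,"dy":0,"dz":0,"spin":30},{"dx":0,"dy":0,"dz":0,"spin":30},{"dx":0,"dy":0,"dz":0,"spin":30},{"dx":0,"dy":0,"dz":0,"spin":30}]'
python3 - <<'E'
from h import *
s=state(); R=Ro.from_quat(s["ee_rot"]).as_matrix(); print(s["wrist_force"],s["wrist_torque"],s["joints"].round(2),"yaw",np.arctan2(R[1,0],R[0,0]),"turned",-2.942-np.arctan2(R[1,0],R[0,0]))
E
```

```text
time: 13.88
ee_pos: [510.4, 226.8, 27.7]
ee_rot: [0.405, 0.914, 0.001, 0.001]
wrist_force: [-0.1, -2.1, 3.0]
finger_gap: 12.5
time: 14.72
ee_pos: [511.1, 227.2, 27.7]
ee_rot: [0.625, 0.781, 0.002, 0.001]
wrist_force: [4.1, -0.1, 5.1]
finger_gap: 13.1
[ 4.10799633 -0.09885932  5.10205669] [-0.17692995 -0.97783293  1.52548449] [ 0.23  0.75 -0.94  1.89  0.77  0.9  -0.87] yaw 1.7924683937107277 turned -4.734468393710728
```

The gripper turned 1.55 rad and the torque of 1.5 N m is far above the 0.06 N m friction, so the knob is at its stop. I release, rise and go to view the upper half.

```bash
python3 -m jog '[{"dx":0,"dy":0,"dz":0,"spin":0},{"dx":0,"dy":0,"dz":0,"spin":0},{"dx":0,"dy":0,"dz":0,"spin":0},{"dx":0,"dy":0,"dz":0,"spin":0},{"dx":0,"dy":0,"dz":-0.01,"spin":0},{"dx":0,"dy":0,"dz":-0.03,"spin":0},{"dx":0,"dy":0,"dz":-0.055,"spin":0},{"dx":0,"dy":0,"dz":-0.08,"spin":0},{"dx":0,"dy":0,"dz":-0.105,"spin":0},{"dx":0,"dy":0,"dz":-0.13,"spin":0}]' 0.6
python3 -m jog '[{"dx":-0.02,"dy":-0.002,"dz":0,"spin":6},{"dx":-0.05,"dy":-0.006,"dz":0,"spin":12},{"dx":-0.085,"dy":-0.01,"dz":0,"spin":18},{"dx":-0.12,"dy":-0.014,"dz":0,"spin":24},{"dx":-0.155,"dy":-0.018,"dz":0,"spin":30},{"dx":-0.19,"dy":-0.022,"dz":0,"spin":36},{"dx":-0.225,"dy":-0.026,"dz":0,"spin":42},{"dx":-0.26,"dy":-0.03,"dz":0,"spin":48},{"dx":-0.295,"dy":-0.034,"dz":0,"spin":54},{"dx":-0.33,"dy":-0.038,"dz":0,"spin":60}]'
python3 - <<'E'
from h import *
s=state(); R=Ro.from_quat(s["ee_rot"]).as_matrix(); y=np.arctan2(R[1,0],R[0,0]); print(s["ee_pos"],s["joints"].round(2),"yaw",y,"to go",R.T@(np.array([557,-190,150])-s["ee_pos"]),np.degrees(y-.225))
E
```

```text
time: 15.55
ee_pos: [509.0, 225.7, 158.4]
ee_rot: [0.626, 0.78, -0.0, -0.0]
wrist_force: [0.8, -0.2, -0.6]
finger_gap: 51.3
time: 16.38
ee_pos: [543.6, -106.3, 157.4]
ee_rot: [0.933, 0.36, 0.0, -0.0]
wrist_force: [0.1, 0.3, 0.0]
finger_gap: 50.7
[ 543.58408394 -106.34985997  157.44905621] [ 0.81  0.47 -0.85  1.83  0.41  1.03 -1.04] yaw 0.7364363518793531 to go [-46.24690363  70.98396879   7.43782561] 29.3031444522546
```

```bash
python3 -m jog '[{"dx":-0.015,"dy":0.025,"dz":0,"spin":6},{"dx":-0.03,"dy":0.05,"dz":0,"spin":12},{"dx":-0.04,"dy":0.062,"dz":0.004,"spin":18},{"dx":-0.046,"dy":0.071,"dz":0.007,"spin":24},{"dx":-0.046,"dy":0.071,"dz":0.007,"spin":29.3},{"dx":-0.046,"dy":0.071,"dz":0.007,"spin":29.3},{"dx":-0.046,"dy":0.071,"dz":0.007,"spin":29.3},{"dx":-0.046,"dy":0.071,"dz":0.007,"spin":29.3},{"dx":-0.046,"dy":0.071,"dz":0.007,"spin":29.3},{"dx":-0.046,"dy":0.071,"dz":0.007,"spin":29.3}]' 1
python3 - <<'E'
from h import *
c=cal("wrist"); im=save("wrist","w8"); np.savez("w8.npz",m=c[0],k=c[1],R=c[2],t=c[3])
s=state(); R=Ro.from_quat(s["ee_rot"]).as_matrix(); y=np.arctan2(R[1,0],R[0,0]); print(s["time"],s["ee_pos"],y)
# model overlay (two guesses)
p=proj(c,[597,-181.5,24]); print(p); x,yy=[int(q) for q in p]
x0,y0=max(x-75,0),max(yy-100,0); a=im[y0:y0+200,x0:x0+200]
cv2.imwrite("pics/c8.png",cv2.resize(a,(600,600),interpolation=cv2.INTER_CUBIC)[:,:,::-1]); print(x0,y0)
E
```

```text
time: 17.22
ee_pos: [558.0, -187.6, 150.0]
ee_rot: [0.993, 0.116, 0.0, -0.0]
wrist_force: [0.1, -0.1, -0.1]
finger_gap: 85.4
17.2667 [ 557.97319559 -187.83073901  149.88105388] 0.2318631015155473
[333.39142302 141.73929236]
258 41
```

```bash
cat >> h.py <<'E'
from scipy.optimize import minimize
def boxc(x0,x1,y0,y1,z0,z1): return np.array([(x,y,z) for x in(x0,x1) for y in(y0,y1) for z in(z0,z1)],float)
BL=[boxc(-60,60,-35,35,0,24),boxc(60,90,-15,15,0,24)]; RIB=boxc(-30,30,-11,11,24,60)
def wood(f,box,lo=(3,95,60),hi=(16,255,255)):
    im=cv2.imread(f); h=cv2.cvtColor(im,cv2.COLOR_BGR2HSV); m=cv2.inRange(h,lo,hi); k=np.zeros_like(m); x0,x1,y0,y1=box; k[y0:y1,x0:x1]=m[y0:y1,x0:x1]
    n,l,s,_=cv2.connectedComponentsWithStats(k); i=1+np.argmax(s[1:,4]); k=((l==i)*255).astype(np.uint8)
    cs,_=cv2.findContours(k,cv2.RETR_EXTERNAL,cv2.CHAIN_APPROX_NONE); o=np.zeros_like(k); cv2.drawContours(o,cs,-1,255,-1); return o
def render(c,q,z,parts,sh=(400,640)):
    C,S=np.cos(q[2]),np.sin(q[2]); o=np.zeros((sh[0],sh[1]),np.uint8)
    for P in parts:
        p=np.array([proj(c,[q[0]+C*a-S*b,q[1]+S*a+C*b,z+h]) for a,b,h in P])
        hu=cv2.convexHull(p.astype(np.float32)); cv2.fillConvexPoly(o,np.round(hu*64).astype(np.int32),255,cv2.LINE_AA,6)
    return o
def silfit(c,mask,g,z,parts,freez=False):
    y0,y1=np.where(mask.any(1))[0][[0,-1]]
    mf=cv2.GaussianBlur(mask,(5,5),0).astype(float)
    cost=lambda q:np.abs(cv2.GaussianBlur(render(c,q,z+(q[3] if freez else 0),parts),(5,5),0)-mf).sum()/255
    n=4 if freez else 3; sim=np.vstack([g[:n]]+[np.array(g[:n])+np.eye(n)[i]*[8,8,.08,6][i] for i in range(n)])
    r=minimize(cost,g[:n],method="Nelder-Mead",options=dict(initial_simplex=sim,xatol=.02,fatol=.5,maxiter=400)); return r.x,r.fun,mask.sum()/255
E
python3 - <<'E'
from h import *
c=load("w8.npz"); m=wood("pics/w8.png",(230,440,0,330)); cv2.imwrite("pics/m8.png",m); print(cv2.boundingRect(m))
for fz in(0,1): print("upper w8",silfit(c,m,[597,-181,.23,0],0,BL+[RIB],fz))
c=load("w1.npz"); m=wood("pics/w1.png",(270,400,0,200)); print(cv2.boundingRect(m))
for fz in(0,1): print("upper w1",silfit(c,m,[597,-181,.23,0],0,BL+[RIB],fz))
c=load("w2.npz"); m=wood("pics/w2.png",(362,490,0,200)); print(cv2.boundingRect(m))
for fz in(0,1): print("lower w2",silfit(c,m,[534,103,.195,0],47,BL,fz))
E
```

```text
(294, 37, 79, 166)
upper w8 (array([ 5.96516279e+02, -1.80490980e+02,  2.25977481e-01]), np.float64(459.3254901960784), np.float64(10636.0))
upper w8 (array([ 5.96630550e+02, -1.80765736e+02,  2.29824576e-01, -5.16050233e+00]), np.float64(167.94509803921568), np.float64(10636.0))
(294, 7, 77, 158)
upper w1 (array([ 5.96553449e+02, -1.80611054e+02,  2.21545921e-01]), np.float64(408.0705882352941), np.float64(9243.0))
upper w1 (array([ 5.97309659e+02, -1.80425668e+02,  2.25687327e-01, -6.60106141e+00]), np.float64(191.17254901960786), np.float64(9243.0))
(371, 0, 104, 182)
lower w2 (array([5.33143954e+02, 1.03287220e+02, 1.85233636e-01]), np.float64(544.2274509803922), np.float64(12752.0))
lower w2 (array([ 5.34209353e+02,  1.01474444e+02,  1.96148415e-01, -6.09755276e+00]), np.float64(227.71764705882353), np.float64(12752.0))
```

The silhouette fits agree between pictures: upper half at (596.8,-180.6) yaw 0.228, lower half at about (534,102) yaw 0.196, both with the same camera z bias of about -5.5 mm. I'll grasp the rib with the corrected finger length (34 mm).

```bash
python3 -m jog '[{"dx":0.02,"dy":0.001,"dz":0.01,"spin":0},{"dx":0.0395,"dy":0.002,"dz":0.03,"spin":0.2},{"dx":0.0395,"dy":0.002,"dz":0.055,"spin":0.2},{"dx":0.0395,"dy":0.002,"dz":0.08,"spin":0.2},{"dx":0.0395,"dy":0.002,"dz":0.1,"spin":0.2},{"dx":0.0395,"dy":0.002,"dz":0.12,"spin":0.2},{"dx":0.0395,"dy":0.002,"dz":0.135,"spin":0.2},{"dx":0.0395,"dy":0.002,"dz":0.145,"spin":0.2},{"dx":0.0395,"dy":0.002,"dz":0.152,"spin":0.2},{"dx":0.0395,"dy":0.002,"dz":0.152,"spin":0.2}]' 0.6
python3 -m jog '[{"dx":0,"dy":0,"dz":0,"spin":0},{"dx":0,"dy":0,"dz":0,"spin":0},{"dx":0,"dy":0,"dz":0,"spin":0},{"dx":0,"dy":0,"dz":0,"spin":0},{"dx":0,"dy":0,"dz":0,"spin":0},{"dx":0,"dy":0,"dz":0,"spin":0},{"dx":0,"dy":0,"dz":0,"spin":0},{"dx":0,"dy":0,"dz":0,"spin":0},{"dx":0,"dy":0,"dz":0,"spin":0},{"dx":0,"dy":0,"dz":0,"spin":0}]' 0 80
python3 - <<'E'
from h import *
s=state(); print(s["ee_pos"],s["wrist_force"],s["finger_gap"])
E
```

```text
time: 18.1
ee_pos: [596.1, -180.9, -3.5]
ee_rot: [0.994, 0.113, -0.001, -0.0]
wrist_force: [0.7, 0.5, -1.1]
finger_gap: 51.3
time: 18.93
ee_pos: [598.0, -181.7, -0.9]
ee_rot: [0.994, 0.113, 0.001, 0.001]
wrist_force: [-0.5, -1.2, 5.8]
finger_gap: 21.2
[ 598.00068218 -181.65444561   -0.85840168] [-0.46218061 -1.1532133   5.75746524] 21.20360216294683
```

```bash
python3 -m jog '[{"dx":0,"dy":0,"dz":-0.01,"spin":0},{"dx":0,"dy":0,"dz":-0.03,"spin":0},{"dx":0,"dy":0,"dz":-0.055,"spin":0},{"dx":0,"dy":0,"dz":-0.08,"spin":0},{"dx":0,"dy":0,"dz":-0.1,"spin":0},{"dx":0,"dy":0,"dz":-0.115,"spin":0},{"dx":0,"dy":0,"dz":-0.125,"spin":0},{"dx":0,"dy":0,"dz":-0.13,"spin":0},{"dx":0,"dy":0,"dz":-0.13,"spin":0},{"dx":0,"dy":0,"dz":-0.13,"spin":0}]'
python3 - <<'E'
from h import *
c=cal("wrist"); im=save("wrist","w9"); np.savez("w9.npz",m=c[0],k=c[1],R=c[2],t=c[3])
s=state(); R=Ro.from_quat(s["ee_rot"]).as_matrix(); y=np.arctan2(R[1,0],R[0,0]); print(s["time"],s["ee_pos"],y,R[:,2],s["finger_gap"],s["wrist_force"],s["joints"].round(2))
e=s["ee_pos"]
pred=[e[0]-.5,e[1]+.5,y]
for z in (e[2],): 
    o=render(c,pred,z-5.5+1,BL+[RIB]); print(cv2.boundingRect(o))
m=wood("pics/w9.png",(150,520,0,330)); print(cv2.boundingRect(m),m.sum()/255,(o>0).sum())
b=im.copy(); b[cv2.Canny(m,50,150)>0]=[0,0,255]; b[cv2.Canny(o,50,150)>0]=[0,255,0]
cv2.imwrite("pics/v9.png",b[:,:,::-1])
E
```

```text
time: 19.77
ee_pos: [596.1, -181.2, 127.0]
ee_rot: [0.994, 0.113, -0.001, -0.0]
wrist_force: [-0.3, -0.3, -3.5]
finger_gap: 20.8
19.8167 [ 595.80087044 -181.16585397  126.49622015] 0.2267194605821015 [-1.99876798e-03  5.02943322e-04 -9.99997876e-01] 20.61591594683793 [-0.15076766 -0.0448156  -2.8715859 ] [ 0.74  0.59 -0.67  1.68  0.41  1.03 -1.42]
(257, 74, 146, 270)
(256, 74, 147, 256) 24914.0 31182
```

```bash
python3 - <<'E'
from h import *
c=load("w9.npz"); m=wood("pics/w9.png",(150,520,0,330)); s=state(); e=s["ee_pos"]
V=np.zeros_like(m); V[:235]=255
import h
_r=h.render
h.render=lambda *a,**k:_r(*a,**k)&V
for fz in(0,1): print("held",silfit(c,m&V,[e[0]-.5,e[1]+.5,.2267,0],e[2]-4.5,BL+[RIB],fz))
h.render=_r
c=load("w3.npz"); m=wood("pics/w3.png",(90,235,110,310)); print(cv2.boundingRect(m))
for fz in(0,1): print("lower w3",silfit(c,m,[534,103,.195,0],47,BL,fz))
f=lambda L:np.array([[250+(u+.5)/3.2-.5,(v+.5)/3.2-.5] for u,v in L])
for n,pp in (("w2",f([(600,183),(530,530)])),("w3",np.array([(171,268),(150,153)]))):
    c=load(n+".npz")
    for z in(85,79.5):
        a,b=[ray(c,p,z)[:2] for p in pp]; d=a-b; print(n,z,"mid",(a+b)/2,"sep",np.hypot(*d),"yaw",np.arctan2(d[1],d[0]))
E
```

```text
held (array([ 5.94978530e+02, -1.79813586e+02,  2.19321771e-01]), np.float64(396.52156862745096), np.float64(17669.0))
held (array([ 5.94937577e+02, -1.80378979e+02,  2.27352418e-01,  2.74584952e+00]), np.float64(276.5098039215686), np.float64(17669.0))
(112, 128, 117, 177)
lower w3 (array([5.34434919e+02, 1.04243729e+02, 1.93383317e-01]), np.float64(4986.011764705882), np.float64(11004.0))
lower w3 (array([ 5.42598574e+02,  8.63657781e+01,  3.43226833e-01, -5.56340117e+01]), np.float64(3946.227450980392), np.float64(11004.0))
w2 85 mid [534.42998909 103.68218423] sep 90.29784947320519 yaw 0.19001925973168268
w2 79.5 mid [534.67884049 102.06034928] sep 92.07762477706322 yaw 0.19001925973168277
w3 85 mid [533.64021576 103.70107802] sep 91.1670414434301 yaw 0.20531591951876493
w3 79.5 mid [536.28235944 101.03510963] sep 93.45410531809819 yaw 0.20531591951876493
```

```bash
python3 -m jog '[{"dx":0,"dy":-0.01,"dz":0,"spin":0.3},{"dx":0,"dy":-0.035,"dz":0,"spin":0.6},{"dx":0.001,"dy":-0.07,"dz":0,"spin":1},{"dx":0.002,"dy":-0.108,"dz":0,"spin":1.4},{"dx":0.002,"dy":-0.146,"dz":0,"spin":1.8},{"dx":0.003,"dy":-0.184,"dz":0,"spin":1.8},{"dx":0.003,"dy":-0.222,"dz":0,"spin":1.8},{"dx":0.004,"dy":-0.255,"dz":0,"spin":1.8},{"dx":0.004,"dy":-0.278,"dz":0,"spin":1.8},{"dx":0.004,"dy":-0.29,"dz":0,"spin":1.8}]'
python3 -m jog '[{"dx":0,"dy":0,"dz":0.005,"spin":0},{"dx":0,"dy":0,"dz":0.01,"spin":0},{"dx":0,"dy":0,"dz":0.015,"spin":0},{"dx":0,"dy":0,"dz":0.02,"spin":0},{"dx":0,"dy":0,"dz":0.025,"spin":0},{"dx":0,"dy":0,"dz":0.03,"spin":0},{"dx":0,"dy":0,"dz":0.03,"spin":0},{"dx":0,"dy":0,"dz":0.03,"spin":0},{"dx":0,"dy":0,"dz":0.03,"spin":0},{"dx":0,"dy":0,"dz":0.03,"spin":0}]'
python3 - <<'E'
from h import *
c=cal("wrist"); im=save("wrist","w10"); np.savez("w10.npz",m=c[0],k=c[1],R=c[2],t=c[3])
b=save("scene","s10"); d=save("side","d10")
s=state(); R=Ro.from_quat(s["ee_rot"]).as_matrix(); y=np.arctan2(R[1,0],R[0,0]); print(s["time"],s["ee_pos"],y,s["wrist_force"],s["joints"].round(2))
print("to go mm",R.T@(np.array([534.6,102.6,s["ee_pos"][2]])-s["ee_pos"]),"spin",np.degrees(y-.195))
B=cv2.resize(b[150:250,325:425],(300,300),interpolation=cv2.INTER_CUBIC)
p=proj(cal("side"),[534,103,80]).astype(int); D=cv2.resize(d[p[1]-50:p[1]+50,p[0]-50:p[0]+50],(300,300),interpolation=cv2.INTER_CUBIC)
A=cv2.resize(im[40:340,200:460],(520,600),interpolation=cv2.INTER_CUBIC)
v=np.zeros((600,800,3),np.uint8); v[:,:500]=A[:,:500]; v[:300,500:]=B; v[300:,500:]=D
cv2.imwrite("pics/v10.png",np.clip(v*1.4,0,255).astype(np.uint8)[:,:,::-1])
E
```

```text
time: 20.65
ee_pos: [533.1, 107.6, 127.3]
ee_rot: [0.995, 0.101, -0.001, -0.001]
wrist_force: [0.8, 0.6, -2.7]
finger_gap: 20.8
time: 21.48
ee_pos: [535.9, 102.3, 98.0]
ee_rot: [0.995, 0.098, 0.0, -0.0]
wrist_force: [0.6, 0.3, -3.1]
finger_gap: 20.8
21.6333 [535.75468754 102.35088794  98.03817497] 0.19547699275864025 [ 0.17110875 -0.19866719 -2.241988  ] [ 0.33  0.51 -0.72  1.89  0.42  0.9  -1.97]
to go mm [-1.08431030e+00 -4.68647791e-01 -7.37056114e-04] spin 0.027329671928388276
```

```bash
python3 -m jog '[{"dx":-0.001,"dy":-0.0005,"dz":0.003,"spin":0},{"dx":-0.001,"dy":-0.0005,"dz":0.006,"spin":0},{"dx":-0.001,"dy":-0.0005,"dz":0.009,"spin":0},{"dx":-0.001,"dy":-0.0005,"dz":0.012,"spin":0},{"dx":-0.001,"dy":-0.0005,"dz":0.014,"spin":0},{"dx":-0.001,"dy":-0.0005,"dz":0.016,"spin":0},{"dx":-0.001,"dy":-0.0005,"dz":0.018,"spin":0},{"dx":-0.001,"dy":-0.0005,"dz":0.019,"spin":0},{"dx":-0.001,"dy":-0.0005,"dz":0.019,"spin":0},{"dx":-0.001,"dy":-0.0005,"dz":0.019,"spin":0}]'
python3 -c "
from h import *
s=state();print(s['ee_pos'],s['wrist_force'],s['wrist_torque'])"
```

```text
time: 22.47
ee_pos: [534.4, 102.6, 78.7]
ee_rot: [0.995, 0.098, -0.0, -0.0]
wrist_force: [0.5, 0.1, -2.3]
finger_gap: 20.8
[534.44772103 102.60339075  78.68945039] [ 0.51529584  0.13543729 -2.25552349] [ 0.01404908  0.01689466 -0.02938719]
```

```bash
python3 -m jog '[{"dx":0,"dy":0,"dz":0.001,"spin":0},{"dx":0,"dy":0,"dz":0.002,"spin":0},{"dx":0,"dy":0,"dz":0.003,"spin":0},{"dx":0,"dy":0,"dz":0.004,"spin":0},{"dx":0,"dy":0,"dz":0.005,"spin":0},{"dx":0,"dy":0,"dz":0.006,"spin":0},{"dx":0,"dy":0,"dz":0.006,"spin":0},{"dx":0,"dy":0,"dz":0.006,"spin":0},{"dx":0,"dy":0,"dz":0.006,"spin":0},{"dx":0,"dy":0,"dz":0.006,"spin":0}]'
python3 -c "
from h import *
s=state();print(s['ee_pos'],s['wrist_force'],s['wrist_torque'])"
```

```text
time: 23.3
ee_pos: [534.5, 102.6, 72.8]
ee_rot: [0.995, 0.098, 0.0, 0.0]
wrist_force: [-0.0, 0.1, -2.7]
finger_gap: 20.9
[534.50424201 102.55018514  72.78410286] [-1.76366248e-03  6.55810086e-02 -2.67158153e+00] [0.05015801 0.08515604 0.01791933]
```

```bash
python3 -m jog '[{"dx":0,"dy":0,"dz":0.001,"spin":0},{"dx":0,"dy":0,"dz":0.002,"spin":0},{"dx":0,"dy":0,"dz":0.003,"spin":0},{"dx":0,"dy":0,"dz":0.004,"spin":0},{"dx":0,"dy":0,"dz":0.005,"spin":0},{"dx":0,"dy":0,"dz":0.005,"spin":0},{"dx":0,"dy":0,"dz":0.005,"spin":0},{"dx":0,"dy":0,"dz":0.005,"spin":0},{"dx":0,"dy":0,"dz":0.005,"spin":0},{"dx":0,"dy":0,"dz":0.005,"spin":0}]'
python3 -c "
from h import *
s=state();print(s['ee_pos'],s['wrist_force'],s['wrist_torque'])"
```

```text
time: 24.13
ee_pos: [534.5, 102.5, 68.0]
ee_rot: [0.995, 0.097, 0.0, 0.0]
wrist_force: [-3.1, -1.6, 4.6]
finger_gap: 20.8
[534.46678131 102.46360217  67.95931463] [-3.0915418  -1.57937827  4.56498107] [-0.07690509  0.50345405  0.01838215]
```

Contact and spring force appear where predicted (TCP about 70, underside 71). Now I press further.

```bash
python3 -m jog '[{"dx":0,"dy":0,"dz":0.001,"spin":0},{"dx":0,"dy":0,"dz":0.002,"spin":0},{"dx":0,"dy":0,"dz":0.003,"spin":0},{"dx":0,"dy":0,"dz":0.004,"spin":0},{"dx":0,"dy":0,"dz":0.0045,"spin":0},{"dx":0,"dy":0,"dz":0.0045,"spin":0},{"dx":0,"dy":0,"dz":0.0045,"spin":0},{"dx":0,"dy":0,"dz":0.0045,"spin":0},{"dx":0,"dy":0,"dz":0.0045,"spin":0},{"dx":0,"dy":0,"dz":0.0045,"spin":0}]'
python3 -c "
from h import *
s=state();print(s['ee_pos'],s['wrist_force'],s['wrist_torque'])"
```

```text
time: 24.97
ee_pos: [534.5, 102.5, 64.1]
ee_rot: [0.995, 0.097, 0.0, 0.0]
wrist_force: [-4.3, -1.8, 11.5]
finger_gap: 20.7
[534.48123636 102.45760957  64.07150163] [-4.31916796 -1.83445757 11.52840097] [-0.23609682  0.92179602  0.07546648]
```

```bash
python3 -m jog '[{"dx":0,"dy":0,"dz":0.0004,"spin":0},{"dx":0,"dy":0,"dz":0.0008,"spin":0},{"dx":0,"dy":0,"dz":0.0012,"spin":0},{"dx":0,"dy":0,"dz":0.0014,"spin":0},{"dx":0,"dy":0,"dz":0.0014,"spin":0},{"dx":0,"dy":0,"dz":0.0014,"spin":0},{"dx":0,"dy":0,"dz":0.0014,"spin":0},{"dx":0,"dy":0,"dz":0.0014,"spin":0},{"dx":0,"dy":0,"dz":0.0014,"spin":0},{"dx":0,"dy":0,"dz":0.0014,"spin":0}]'
python3 - <<'E'
from h import *
s=state();print(s['time'],s['ee_pos'],s['wrist_force'],s['wrist_torque'])
im=save("wrist","w11"); b=save("scene","s11"); d=save("side","d11")
B=cv2.resize(b[150:250,325:425],(300,300),interpolation=cv2.INTER_CUBIC)
p=proj(cal("side"),[534,103,80]).astype(int); D=cv2.resize(d[p[1]-50:p[1]+50,p[0]-50:p[0]+50],(300,300),interpolation=cv2.INTER_CUBIC)
A=cv2.resize(im[20:340,130:460],(495,480),interpolation=cv2.INTER_CUBIC)
v=np.zeros((600,800,3),np.uint8); v[:480,:495]=A; v[:300,500:]=B; v[300:,500:]=D
cv2.imwrite("pics/v11.png",np.clip(v*1.4,0,255).astype(np.uint8)[:,:,::-1])
E
```

```text
time: 25.8
ee_pos: [534.5, 102.4, 62.8]
ee_rot: [0.995, 0.097, 0.0, 0.0]
wrist_force: [-5.9, -2.0, 12.1]
finger_gap: 20.8
25.8 [534.47287485 102.44211228  62.83129351] [-5.91970185 -2.04356633 12.14399126] [-0.23068241  1.16681406  0.01411604]
```

View pics/v11.png

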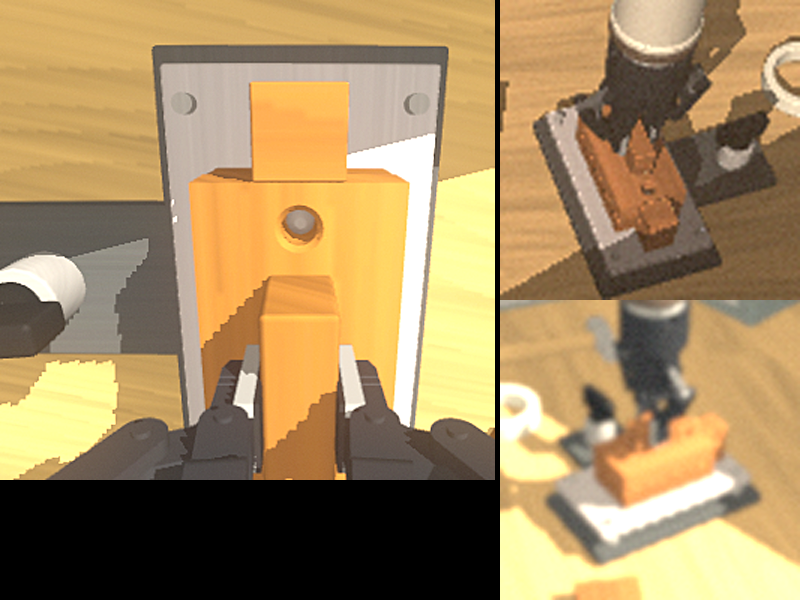

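The last picture shows the upper half sitting flush on the lower, tongue over tongue, with a dowel in the front hole and the knob turned crosswise. The side force is 6 N, so I relieve it slightly and press a little further to find the stop.

```bash
python3 -m jog '[{"dx":-0.0003,"dy":0,"dz":0.0002,"spin":0},{"dx":-0.0006,"dy":0,"dz":0.0004,"spin":0},{"dx":-0.0006,"dy":0,"dz":0.0006,"spin":0},{"dx":-0.0006,"dy":0,"dz":0.0008,"spin":0},{"dx":-0.0006,"dy":0,"dz":0.0008,"spin":0},{"dx":-0.0006,"dy":0,"dz":0.0008,"spin":0},{"dx":-0.0006,"dy":0,"dz":0.0008,"spin":0},{"dx":-0.0006,"dy":0,"dz":0.0008,"spin":0},{"dx":-0.0006,"dy":0,"dz":0.0008,"spin":0},{"dx":-0.0006,"dy":0,"dz":0.0008,"spin":0}]'
python3 -c "
from h import *
s=state();print(s['ee_pos'],s['wrist_force'],s['wrist_torque'])"
```

```text
time: 26.78
ee_pos: [534.5, 102.5, 62.4]
ee_rot: [0.995, 0.097, 0.001, 0.0]
wrist_force: [-5.1, -2.4, 13.8]
finger_gap: 20.6
[534.54171916 102.46185833  62.35303477] [-5.12240965 -2.40414198 13.8470132 ] [-0.23854871  0.9598441   0.03544187]
```

```bash
python3 -m jog '[{"dx":0,"dy":0,"dz":0.0002,"spin":0},{"dx":0,"dy":0,"dz":0.0004,"spin":0},{"dx":0,"dy":0,"dz":0.0006,"spin":0},{"dx":0,"dy":0,"dz":0.0008,"spin":0},{"dx":0,"dy":0,"dz":0.001,"spin":0},{"dx":0,"dy":0,"dz":0.001,"spin":0},{"dx":0,"dy":0,"dz":0.001,"spin":0},{"dx":0,"dy":0,"dz":0.001,"spin":0},{"dx":0,"dy":0,"dz":0.001,"spin":0},{"dx":0,"dy":0,"dz":0.001,"spin":0}]'
python3 -c "
from h import *
s=state();print(s['ee_pos'],s['wrist_force'],s['wrist_torque'],s['finger_gap'])"
```

```text
time: 27.62
ee_pos: [534.5, 102.4, 62.0]
ee_rot: [0.995, 0.097, 0.001, 0.001]
wrist_force: [-6.5, -2.9, 19.8]
finger_gap: 20.4
[534.54543091 102.43697791  62.02315074] [-6.48755978 -2.88799131 19.78541734] [-0.34742164  1.50734729  0.04361565] 20.41980521286434
```

The force has climbed past the spring's 16.5 N and the arm barely moves further, so the platen is at its stop and the pair is held pressed. I hand in.

```bash
python3 -c "
from h import *
print(finish_job()); s=state();print(s['time'],s['wrist_force'],s['finger_gap'])"
```

```text
the job is handed in; nothing more can be done
None
the job is handed in; nothing more can be done
```

I pushed the knob down to its lower stop and turned it clockwise to its end stop. Then I seated the wooden upper half on the dowels, tongue over tongue, and pressed the pair down to the platen's stop. I handed in at 27.6 s, still gripping and pressing; no verdict was reported.

**Last checks**
- **Knob:** it met a hard stop at 45 N when pushed down. The gripper turned 1.55 rad and ended at 1.5 N m, far above the 0.06 N m friction. The last picture shows the bar crosswise.
- **Pair:** the last picture shows the upper half flush on the lower, with a dowel in the front hole.
- **Press:** the total force on the pair was about 22 N, above the springs' 16.5 N at the stop. The arm went down about 8 mm after the faces met.

**What disagreed or failed**
- **Finger length:** the finger ends turned out to be about 34 mm behind the reported TCP. My first grip on the knob therefore closed on nothing, just above the bar. The test press that showed this also pushed the knob about 4 mm down.
- **Side force:** about 6.5 N of sideways force at the dowels was still there at the end. A small shift did not relieve it.
- **Position fits:** the outline fits showed a height bias of about 5.5 mm, which the dowel spacing did not support. One outline fit of the lower half failed and I left it out.
- **Pushed to the stop:** the platen was taken onto its stop, not just short of it.

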